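Send the round-disc hanger down the imaging rail

TASK

Take the roller hanger with the two round reference discs from the perforated board, set it gently astride the upper end of the sloped rail with its rollers on the rail, and let go so that it rolls down by itself to the stop between the light bars. Do not drop it onto the rail, and do not push or guide it down the lower half by hand. Leave the hanger with the square tiles where it stands.

Things in the scene. Friction and masses are not known exactly. Their poses are not given: they have to be found in the camera images.
- round_hanger_mid (a point): Loose saddle hanger with a round white disc (54 mm) sloping on each side; 0.35 kg, 136 high, 70 long (x, rolling way), 104 wide (y), z up. Cheeks 22 apart, flaring to 44 between the feet. Two rollers at x +-22 run on the rail. Point: centre, level with the rollers' undersides, 62 above the feet. Upright grip tab on top: 14 thick (y), 36 long (x), 26 to 74 above the point. Same after a half turn.
- rail_load (a point): Loading point by the rail's upper end: centre of its top face, 170 mm over the bench. x level, downhill along the rail; y across; z up. Aluminium bar 16 mm wide on 12 mm posts, dropping 8 degrees along +x; it runs 84 mm uphill and 306 downhill of here; lower half from 130 on. Seated, the hanger's point is on the top face, its x along the rail; freed, it rolls down by itself in about 1 to 2 s.
- rail: The whole sloped rail with its grey base. Origin: on the bench, 170 mm straight under the loading point; x level, downhill; y across; z up. The stop, rubber-faced, 34 mm wide and high, stands across the rail's low end between two low black light bars. A hanger at rest against it has its point at x 255, y 0, z 134 mm, tipped 8 degrees with the rail.
- square_hanger_mid (a point): The other hanger, a bystander on the same perforated board: alike in all but its two 50 mm square tiles in place of discs. Point and axes as on the round-disc hanger.
Mind the look-alikes: they are no part of the job. What is shaped like the part that bears round_hanger_mid but black or turquoise is not meant.

How it is judged:
By the outcome, as a careful person would: the job done as asked, in the order asked, and still so for the second after the job is handed in, with the robot touching nothing.
It also fails if it takes over 38 s, if anything falls off the work surface, if the arm or the gripper's body presses on something with over 40 N, if the wrist force passes 120 N, or if a joint passes its speed limit or range.

ROBOT

A 6-joint arm with a two-finger parallel gripper is mounted at the origin on the work surface. World frame = base frame: x ahead of the robot, y to its left, z up, the work surface at z = 0. Lengths are in mm, angles in rad, forces in N, time in s.
With the tool pointing down it reaches from about 425 to 1125 mm from the base axis. Payload 14.9 kg.
Tool frame: the origin (TCP) lies between the finger pads; the fingertips stand 25 mm ahead of it and the grasp point (between the pads) lies 6 mm ahead of it; z points along the fingers, x is the direction in which the jaws open and shut, and the axes are right-handed (so a half turn about z gives the same grasp; the last joint's range is limited). The gripper opens to 91 mm and grips with 3 to 60 N. Pads are 32 mm wide; open, the fingers measure 118 mm over their backs; the gripper's body (76 mm by 178 mm) begins 60 mm behind the grasp point.
Start: joints at [-1.221, 0.379, 1.734, -0, 1.028, -0.033], TCP at [261.46, -649.351, 238.932] pointing down, gripper open.
Joint ranges: [-2.77, 2.77], [-0.74, 2.19], [0, 2.66], [-1.06, 4.2], [0.31, 2.87], [-3.08, 3.08]. Speed limits (rad/s): [1.89, 1.89, 2.39, 3.14, 3.14, 3.14].

INTERFACE

Orientations are given as a rotation vector (axis times angle).
In Python, from workcell import arm gives the robot as it stands.
- The arm moves only by the tool move_arm, never from a script. Its argument "commands" is one flat list of numbers, 5 for each row, row after row: the shift along the tool's x, y, z in m, then the turn about the tool's z in rad, then the finger opening in m, from 0 to 0.0912. In form: [tx, ty, tz, roll, gripper, tx, ty, tz, roll, gripper, ...]. A call has exactly 8 rows; each row is the pose to reach, as a shift and turn from the pose measured when the call began, along the tool's axes at that moment; what a row does not reach only later rows make up. A row lasts 1/8 s, in which the tool goes at most 62.5 mm and 10.7 degrees, less where a joint would pass 70% of its speed; a pose out of reach is approached as far as the arm can. A call with a gripper value outside its range is refused whole. The fingers move at their own pace and stop on an object; "squeeze" is the grip in N (left out, the last holds). Time passes only in rows, so rows that repeat a pose let the fingers close, or fill a call up. It gives the time, the measured TCP pose, the force and the opening at its end, in the units of the state.
- arm.get_obs(): the state, without advancing time (a new reading comes with each control period).
- arm.camera(name): name is "scene" or "side" or "wrist"; returns a dict with "frame" (480x640x3 uint8, red, green, blue), "camera_matrix" (3x3 intrinsics, pixels), "k1" (the pictures are not rectified: a ray, as slopes to the right and down, at radius r is drawn at 1 + k1 r^2 times it, then the intrinsics apply), "pose" (4x4, takes a point from camera to world coordinates). Camera axes: x right, y up, looking along -z (the intrinsics and any distortion apply to the point x, -y, -z); pixel columns grow to the right and rows downward; lengths in mm; the calibration is good to about 2 mm. A picture is of the moment at which its call begins. There is no depth.
- arm.job_done(): hands the job in, once; it reports no verdict.
The state is a dict: "t": time; "joints": joint angles; "joint_vel": joint speeds; "tau": joint torques, N m; "position": TCP position; "eef_rot": TCP orientation; "force": force on the tool from outside, world axes, zero at the start; "ft_torque": the same for the moment, N m; "opening": finger opening in mm.
Only numpy, scipy, OpenCV 4.12 (cv2) and the standard library are available. Lean on these libraries where they do the work, as an engineer would, in place of code of your own. Each camera call takes 0.05 s, during which the arm holds its last target.

## Working session

There is one attempt and no reset: what is moved stays moved. The work goes in short steps, Python scripts to look and compute and a tool call to move; the robot and the scene stay as the last step left them, time stands still between calls to the robot, and variables do not carry over. Pictures are saved under pics/ and viewed, and the job is handed in when it is done.

Besides the shell and the picture viewer there is one more tool, called after ">>>" by a JSON object that holds its "method" and its "body". move_arm: Moves the arm, as the interface text tells. Its arguments: {"type":"object","properties":{"commands":{"type":"array"},"squeeze":{"type":"number"}},"required":["commands"]}

```bash
ls; mkdir -p pics
cat > h.py <<'E'
import numpy as np, cv2, pickle
from workcell import arm
def snap(tag,names=("scene","side","wrist")):
    for n in names:
        c=arm.camera(n); pickle.dump(c,open(f"pics/{tag}_{n}.pkl","wb"))
        cv2.imwrite(f"pics/{tag}_{n}.png",c["frame"][:,:,::-1])
def load(tag,n): return pickle.load(open(f"pics/{tag}_{n}.pkl","rb"))
def proj(c,P):
    T=np.linalg.inv(c["pose"]); P=np.atleast_2d(P); q=P@T[:3,:3].T+T[:3,3]
    u=q[:,0]/-q[:,2]; v=-q[:,1]/-q[:,2]; s=1+c["k1"]*(u*u+v*v)
    K=c["camera_matrix"]; return np.c_[K[0,0]*u*s+K[0,2],K[1,1]*v*s+K[1,2]]
def ray(c,px):
    K=c["camera_matrix"]; d=np.array([(px[0]-K[0,2])/K[0,0],(px[1]-K[1,2])/K[1,1]]); u=d.copy()
    for _ in range(30): u=d/(1+c["k1"]*(u@u))
    r=c["pose"][:3,:3]@np.array([u[0],-u[1],-1.]); return c["pose"][:3,3],r/np.linalg.norm(r)
def onz(c,px,z):
    o,r=ray(c,px); return o+r*(z-o[2])/r[2]
def tri(obs):
    A=np.zeros((3,3));b=np.zeros(3);L=[]
    for c,px in obs:
        o,r=ray(c,px);M=np.eye(3)-np.outer(r,r);A+=M;b+=M@o;L.append((M,o))
    X=np.linalg.solve(A,b); return X,[np.linalg.norm(M@(X-o)) for M,o in L]
E
python3 - <<'E'
from h import *
snap("a")
for n in("scene","side","wrist"):
    c=load("a",n);print(n,c["pose"].round(3).tolist(),c["camera_matrix"].round(1).tolist(),c["k1"])
print(arm.get_obs())
E
```

```text
pics
scene [[0.002, -0.751, 0.66, 1026.617], [1.0, 0.002, -0.0, 136.71], [-0.001, 0.66, 0.751, 813.907], [0.0, 0.0, 0.0, 1.0]] [[479.7, 0.0, 314.3], [0.0, 479.7, 235.0], [0.0, 0.0, 1.0]] -0.08307304844036387
side [[-0.986, 0.127, -0.11, 354.828], [-0.167, -0.678, 0.716, 864.296], [0.016, 0.724, 0.689, 810.425], [0.0, 0.0, 0.0, 1.0]] [[441.0, 0.0, 326.8], [0.0, 441.0, 242.1], [0.0, 0.0, 1.0]] -0.08671324990248193
wrist [[0.373, 0.897, 0.235, 327.128], [-0.928, 0.362, 0.093, -622.952], [-0.001, -0.253, 0.967, 383.638], [0.0, 0.0, 0.0, 1.0]] [[358.6, 0.0, 319.1], [0.0, 358.6, 240.5], [0.0, 0.0, 1.0]] 0.01641211471921903
{'t': 0.15, 'joints': array([-1.22128391e+00,  3.79279541e-01,  1.73463344e+00,  4.05298672e-06,
        1.02850306e+00, -3.32832255e-02]), 'joint_vel': array([-4.08787742e-04, -2.04763750e-03, -2.40385181e-03, -1.47097716e-05,
        1.67963406e-03,  7.12213437e-04]), 'tau': array([-2.77543531e-04, -7.64105272e+01, -4.34652221e+01,  6.49980619e-02,
        4.09976521e-02, -5.75222566e-05]), 'position': array([ 261.37319871, -649.0767375 ,  238.45144746]), 'eef_rot': array([-2.60305942e+00,  1.75801906e+00,  1.04378261e-03]), 'force': array([ 0.1492778 , -0.58425588,  0.3459122 ]), 'ft_torque': array([-0.00463615, -0.02745329,  0.04485061]), 'opening': 90.88655983653496}
```

View pics/a_scene.png

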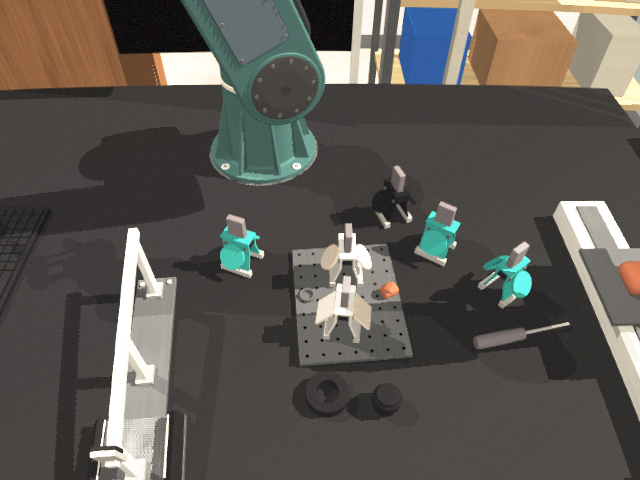

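View pics/a_side.png

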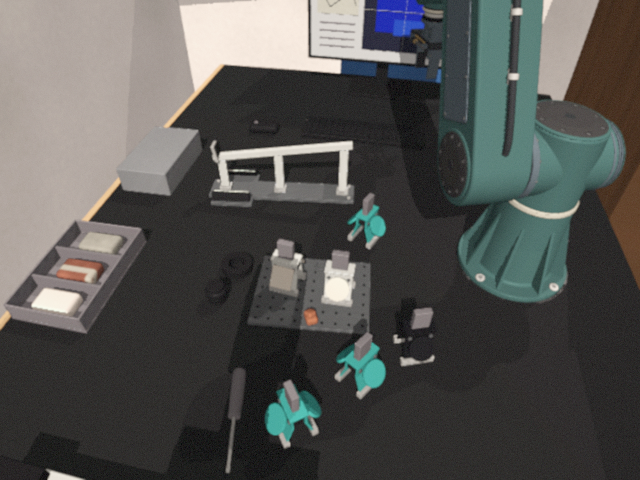

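View pics/a_wrist.png

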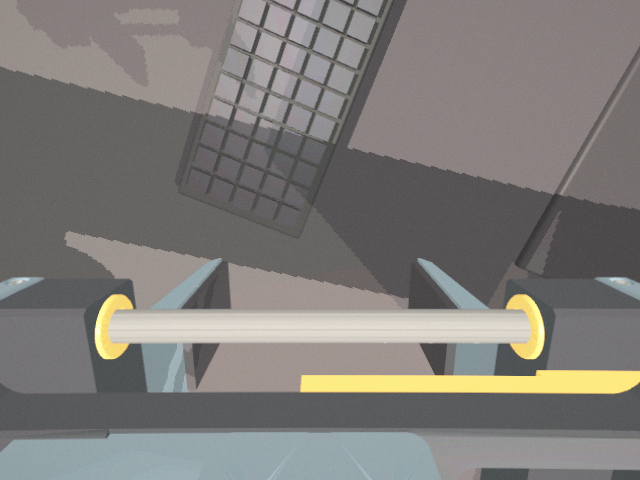

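The round-disc hanger is at scene about (347,258) and side (340,280). The square one is at scene (344,312). The rail is on the left in the scene view, with its high end near (132,235). I'll zoom in next.

```bash
python3 - <<'E'
from h import *
def crop(t,n,x0,y0,w,h,s):
    f=load(t,n)["frame"][y0:y0+h,x0:x0+w,::-1]
    f=np.clip(f.astype(float)*1.3,0,255).astype(np.uint8)
    im=cv2.resize(f,None,fx=s,fy=s,interpolation=cv2.INTER_CUBIC)
    for i in range(0,w,10):
        cv2.line(im,(i*s,0),(i*s,6 if i%50 else 14),(0,255,255),1)
        if (x0+i)%20==0: cv2.putText(im,str(x0+i),(i*s,24),0,.4,(0,255,255),1)
    for i in range(0,h,10):
        cv2.line(im,(0,i*s),(6,i*s),(0,255,255),1)
        if (y0+i)%20==0: cv2.putText(im,str(y0+i),(8,i*s+4),0,.4,(0,255,255),1)
    cv2.imwrite(f"pics/crop_{t}_{n}_{x0}.png",im)
crop("a","scene",290,215,130,110,6)
crop("a","side",245,220,130,110,6)
crop("a","scene",85,220,110,260,2)
crop("a","scene",90,220,100,90,6)
crop("a","side",200,130,160,80,5)
E
ls pics
```

```text
a_scene.pkl
a_scene.png
a_side.pkl
a_side.png
a_wrist.pkl
a_wrist.png
crop_a_scene_290.png
crop_a_scene_85.png
crop_a_scene_90.png
crop_a_side_200.png
crop_a_side_245.png
```

View pics/crop_a_scene_290.png

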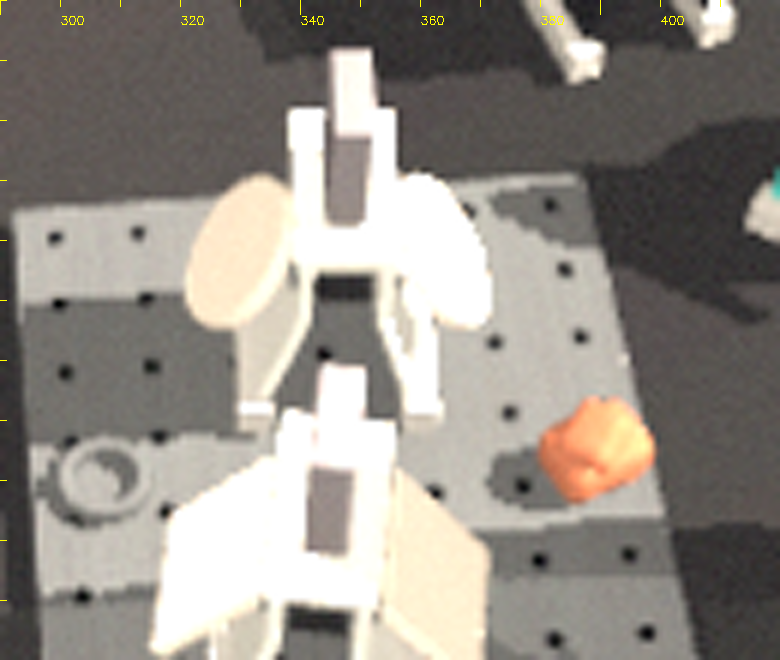

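View pics/crop_a_side_245.png

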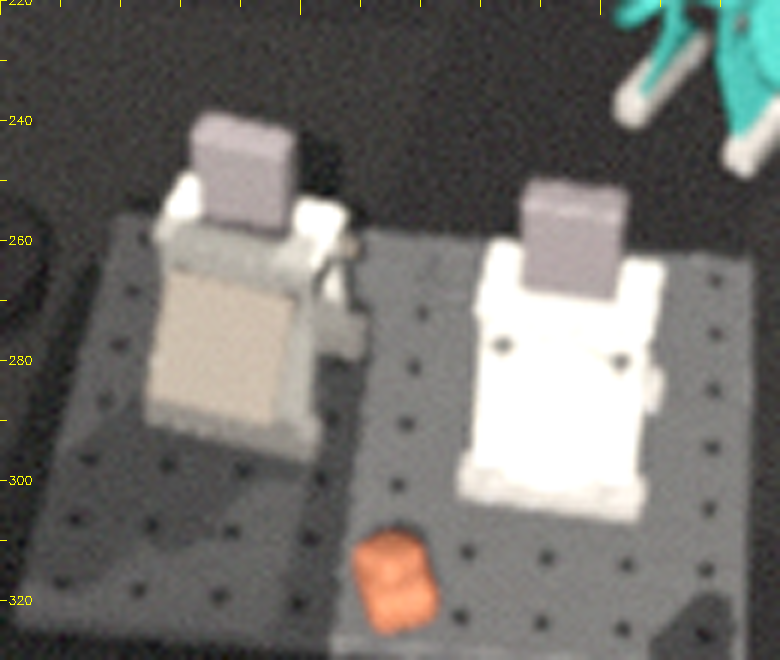

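View pics/crop_a_scene_90.png

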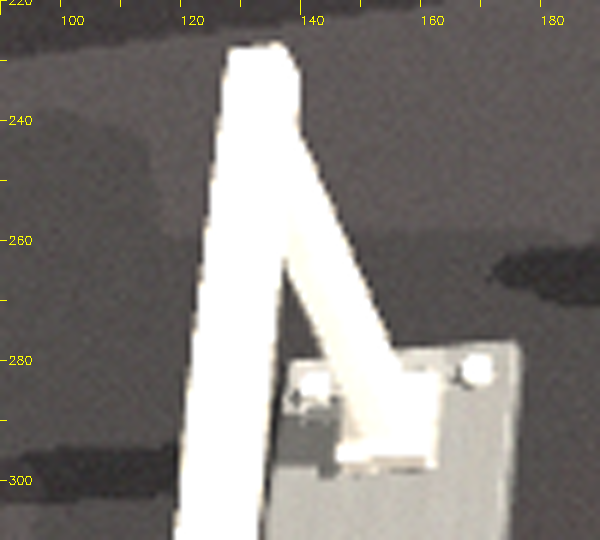

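View pics/crop_a_side_200.png

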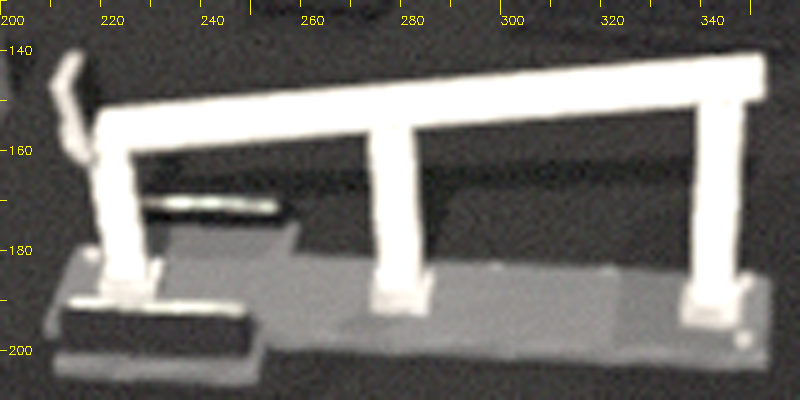

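View pics/crop_a_scene_85.png

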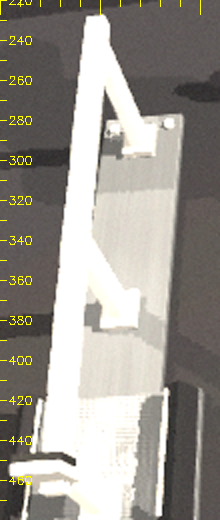

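Run:
```python
from h import *
s=load("a","scene");d=load("a","side")
def T(n,a,b):
    X,r=tri([(s,a),(d,b)]);print(n,X.round(1),np.round(r,1));return X
pp=T("tab +x+y",(352.0,238),(332.0,254))
mp=T("tab -x+y",(352.3,223.2),(349.3,255))
T("tab +x-y",(345,237.5),(332.8,250.3)); T("tab -x-y",(344.9,223),(349.6,251))
T("sq +x+y",(350.8,292),(277,243)) ; T("sq -x+y",(350.8,276),(294,246))
# rail high end top corners: scene far-left, far-right
a=T("rail hi -y",(127.8,228),(353,140.8)); b=T("rail hi mid",(132.5,227.8),(353,141.3))
# base
for p in [(176.5,277.5),(138,280)]: print("base hi",onz(s,p,6).round(1),onz(s,p,0).round(1))
for p in [(353.5,186),(353,202)]: print("base side",onz(d,p,6).round(1),onz(d,p,0).round(1))
# board
for p in [(292.5,250.5),(387,244),(299,361)]: print("board",onz(s,p,8).round(1))
for p in [(370,263),(264,257),(369,328),(247,323)]: print("board side",onz(d,p,8).round(1))
# rail edges in scene by row: threshold
f=s["frame"].astype(int).sum(2)
for v in (235,250,265,290,320,350,380,410,440):
    r=f[v,80:160]; t=500; i=np.where(r>t)[0]
    print(v,80+i.min(),80+i.max(), r[i.min()-2:i.min()+2])
```

```text
tab +x+y [444.4 206.3 143.6] [0.6 0.6]
tab -x+y [408.3 207.7 147. ] [2.3 2.3]
tab +x-y [444.  193.9 143.5] [0.2 0.2]
tab -x-y [408.7 194.2 146.7] [1.3 1.3]
sq +x+y [567.  197.6 146.5] [0.6 0.6]
sq -x+y [530.2 198.7 143.7] [2.1 2.1]
rail hi -y [ 452.  -200.1  181.3] [0.9 0.9]
rail hi mid [ 451.9 -191.6  183.4] [2.2 2.2]
base hi [ 434.4 -152.1    6. ] [ 430.  -154.2    0. ]
base hi [ 441.2 -232.8    6. ] [ 436.9 -235.6    0. ]
base side [ 444.1 -232.9    6. ] [ 444.8 -241.     0. ]
base side [ 435.8 -154.2    6. ] [ 436.5 -161.8    0. ]
board [363.1  89.4   8. ]
board [345.1 297.1   8. ]
board [624.5 108.5   8. ]
board side [362.7  85.8   8. ]
board side [630.7 114.    8. ]
board side [345.4 284.    8. ]
board side [613.2 319.3   8. ]
235 127 139 [207 211 722 765]
250 125 142 [207 212 563 765]
265 124 149 [188 354 763 765]
290 121 159 [182 252 711 765]
320 118 159 [186 182 765 765]
350 115 159 [214 333 764 765]
380 112 153 [151 260 743 765]
410 109 159 [208 268 736 765]
440 101 153 [199 211 751 764]
```

```bash
cat > fit.py <<'E'
from h import *
from scipy.optimize import least_squares
s=load("a","scene");d=load("a","side")
def edge(prof,t): # subpixel first crossing
    i=np.argmax(prof>t); return i-1+(t-prof[i-1])/(prof[i]-prof[i-1])+0.0
fs=s["frame"].astype(float).sum(2);fd=d["frame"].astype(float).sum(2)
S=np.array([[80+edge(fs[v,80:160],450),v] for v in range(232,415,8)])
D=np.array([[u,125+edge(fd[125:200,u],450)] for u in range(228,351,6)])
ehi_s=np.array([132,210+edge(fs[210:260,132],450)])
uu=np.arange(330,370)[::-1]; ehi_d=np.array([370-1-edge(fd[145,330:370][::-1],450)+1-1,145])
print(ehi_s,ehi_d)
t8=np.tan(np.radians(8))
def P(q,x,y,z=None):
    X,Y,a,dz=q; z=170-x*t8+dz
    return np.c_[X+x*np.cos(a)-y*np.sin(a),Y+x*np.sin(a)+y*np.cos(a),z]
x=np.linspace(-84,300,200)
def linedist(c,q,obs):
    p=proj(c,P(q,x,-8+0*x)); out=[]
    for o in obs:
        k=np.argmin(((p-o)**2).sum(1)); k=min(max(k,1),len(p)-2); t=p[k+1]-p[k-1]; t/=np.linalg.norm(t)
        out.append(t[0]*(o-p[k])[1]-t[1]*(o-p[k])[0])
    return np.array(out)
def res(q,dz=True):
    es=proj(s,P(q,np.array([-84.]),np.array([0.])))[0]-ehi_s
    ed=proj(d,P(q,np.array([-84.]),np.array([0.])))[0]-ehi_d
    return np.r_[linedist(s,q,S),linedist(d,q,D),es[1]*3,ed[0]*3,q[3]/3]
r=least_squares(res,[536,-190,0.05,0]);print(r.x, np.degrees(r.x[2]),np.abs(r.fun).max(),r.fun[-3:]/3)
r2=least_squares(lambda q:res([*q,0]),[536,-190,0.05]);print(r2.x,np.degrees(r2.x[2]),np.abs(r2.fun).max(),r2.fun.round(1))
np.save("rail.npy",r.x)
E
python3 fit.py
```

```text
[132.         227.28235294] [352.10267857 145.        ]
[ 5.36639794e+02 -1.81214657e+02  1.16252845e-01  1.83585346e+00] 6.660797378910932 0.6119511542963693 [-0.08684912 -0.11731306  0.20398372]
[ 5.35838521e+02 -1.82203110e+02  1.16021850e-01] 6.647562323895489 0.8079679513512588 [-0.1 -0.1 -0.  -0.1 -0.   0.1 -0.   0.1 -0.2 -0.6 -0.5 -0.3 -0.1  0.
  0.1 -0.4 -0.3 -0.1  0.  -0.2 -0.4 -0.1  0.1  0.6  0.7  0.6  0.7  0.5
  0.6  0.5  0.6  0.5  0.6  0.4  0.6  0.4  0.5  0.4  0.6  0.4  0.6  0.5
  0.6  0.5  0.8  0.5  0. ]
```

```bash
cat >> h.py <<'E'
from scipy.spatial.transform import Rotation as Ro
def goal(P,yaw,o=None):
    """rows' shift for tool so jaw axis (tool x) is along world angle yaw (mod pi), TCP at P"""
    o=o or arm.get_obs(); R=Ro.from_rotvec(o["eef_rot"]).as_matrix()
    sh=R.T@(np.array(P)-o["position"])/1000
    cur=np.arctan2(R[1,0],R[0,0])
    dy=(yaw-cur+np.pi/2)%np.pi-np.pi/2
    roll=dy*np.sign(R[2,2])
    return sh.round(4),round(roll,4)
E
python3 - <<'E'
from h import *
o=arm.get_obs();R=Ro.from_rotvec(o["eef_rot"]).as_matrix();print(R.round(3),o["joints"])
for p in [(261,-649,320),(450,-400,330),(520,-200,330),(540,0,330),(480,150,320),(426,200,300)]:
    print(p,goal(p,np.pi/2),np.hypot(*p[:2]))
E
```

```text
[[ 0.374 -0.928 -0.   ]
 [-0.928 -0.374  0.001]
 [-0.001 -0.    -1.   ]] [-1.22128391e+00  3.79279541e-01  1.73463344e+00  4.05298672e-06
  1.02850306e+00 -3.32832255e-02]
(261, -649, 320) (array([-0.0003,  0.0003, -0.0815]), np.float64(0.3828)) 699.5155466463915
(450, -400, 330) (array([-0.1607, -0.268 , -0.0914]), np.float64(0.3828)) 602.0797289396148
(520, -200, 330) (array([-0.32  , -0.4076, -0.0913]), np.float64(0.3828)) 557.1355310873648
(540, 0, 330) (array([-0.4981, -0.5009, -0.0911]), np.float64(0.3828)) 540.0
(480, 150, 320) (array([-0.6597, -0.5013, -0.081 ]), np.float64(0.3828)) 502.8916384272063
(426, 200, 300) (array([-0.7262, -0.4699, -0.0609]), np.float64(0.3828)) 470.61236702832196
```

>>> {"method": "move_arm", "body": {"commands": [-0.02,-0.04,-0.04,0.1,0.091,-0.05,-0.09,-0.07,0.2,0.091,-0.08,-0.14,-0.09,0.3,0.091,-0.11,-0.19,-0.092,0.383,0.091,-0.14,-0.24,-0.092,0.383,0.091,-0.175,-0.28,-0.092,0.383,0.091,-0.215,-0.315,-0.092,0.383,0.091,-0.26,-0.355,-0.092,0.383,0.091]}}

```text
t: 1.15
position: [493.8, -273.8, 330.5]
eef_rot: [-2.22, 2.222, 0.001]
force: [0.1, 0.3, -0.3]
opening: 91.2
```

Run:
```python
from h import *
o=arm.get_obs();print(o["t"],o["position"],o["joints"].round(2),o["force"])
for p in [(520,-200,330),(540,0,330),(480,150,320),(426,200,300)]:
    print(p,goal(p,np.pi/2))
```

```text
1.15 [ 493.81996224 -273.77048831  330.54294168] [-0.55  0.06  1.95  0.    1.13  1.02] [ 0.07272395  0.25617042 -0.3159406 ]
(520, -200, 330) (array([-0.0738, -0.0261,  0.0006]), np.float64(-0.0007))
(540, 0, 330) (array([-0.2738, -0.046 ,  0.0008]), np.float64(-0.0007))
(480, 150, 320) (array([-0.4238,  0.0141,  0.0109]), np.float64(-0.0007))
(426, 200, 300) (array([-0.4737,  0.0681,  0.031 ]), np.float64(-0.0007))
```

>>> {"method": "move_arm", "body": {"commands": [-0.06,-0.02,0,0,0.091,-0.12,-0.035,0,0,0.091,-0.18,-0.04,0,0,0.091,-0.24,-0.04,0,0,0.091,-0.3,-0.02,0,0,0.091,-0.36,0.01,0.01,0,0.091,-0.42,0.045,0.02,0,0.091,-0.474,0.068,0.03,0,0.091]}}

```text
t: 2.15
position: [429.1, 192.1, 302.6]
eef_rot: [-2.22, 2.222, 0.001]
force: [1.9, -0.3, 0.1]
opening: 90.9
```

Run:
```python
from h import *
snap("b",("wrist","side"))
o=arm.get_obs();print(o["t"],o["position"],o["eef_rot"],o["joints"].round(2))
c=load("b","wrist");print(proj(c,[[426.3,200.5,145],[408,193,145],[444,207,145],[408,207,145],[444,193,145]]).round(1))
```

```text
2.25 [427.72603548 194.1814186  301.72525558] [ 2.22556522 -2.21622457 -0.00314811] [ 0.38 -0.08  2.14  0.    1.08  1.94]
[[309.3 234.4]
 [318.  254.5]
 [301.5 214.3]
 [302.1 254.5]
 [317.9 214.3]]
```

View pics/b_wrist.png

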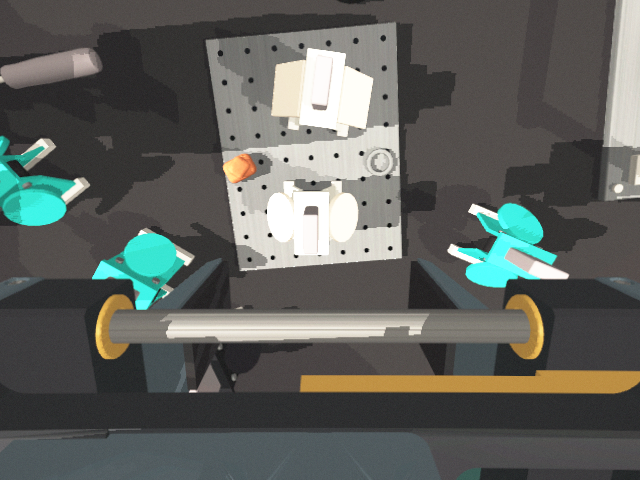

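Run:
```python
from h import *
f=load("b","wrist")["frame"][170:270,255:370,::-1]
cv2.imwrite("pics/cropb.png",cv2.resize(f,None,fx=6,fy=6,interpolation=cv2.INTER_CUBIC))
```

```text
(no output)
```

View pics/cropb.png

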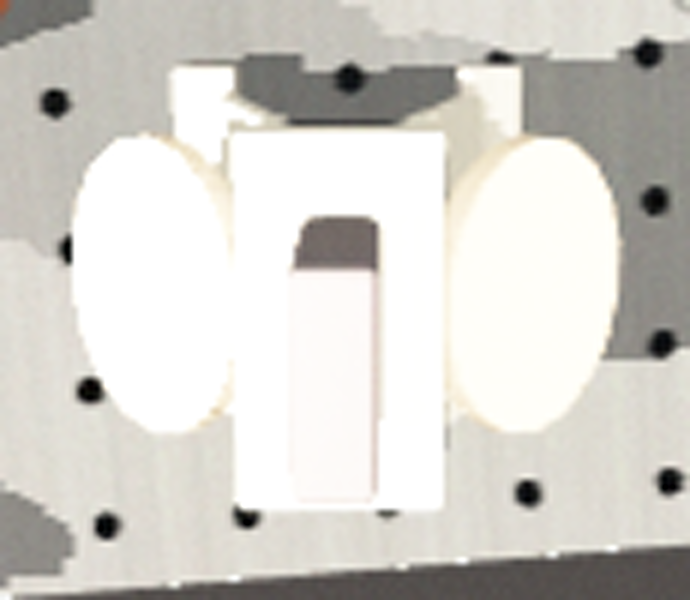

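Run:
```python
from h import *
s=load("a","scene");w=load("b","wrist")
Z=lambda x,y,a,b:(a+x/6,b+y/6)
S=lambda x,y:Z(x,y,290,215); W=lambda x,y:Z(x,y,255,170)
for n,a,b in [("-y disc c",S(238,250),W(535,282)),("-y top(outer?)",S(262,175),W(545,133)),("tab -x",S(353,48),W(334,502)),("tab +x",S(353,135),W(334,268)),("block +x-y",S(318,235),W(443,130)),("block -x-y",S(290,108),W(443,508))]:
    X,r=tri([(s,a),(w,b)]);print(n,X.round(1),np.round(r,1))
```

```text
-y disc c [426.6 166.2  66. ] [1.3 1.3]
-y top(outer?) [463.5 170.8 148.2] [1.2 1.2]
tab -x [409.3 200.9 146. ] [1.5 1.5]
tab +x [443.4 200.  143.3] [0.8 0.8]
block +x-y [460.4 186.8 116. ] [3.8 3.8]
block -x-y [394.8 183.4 101.2] [1.2 1.2]
```

Run:
```python
from h import *
o=arm.get_obs();print(o["t"],o["position"],Ro.from_rotvec(o["eef_rot"]).as_matrix().round(4).tolist())
print(goal((426.3,199.8,132),np.pi/2))
```

```text
2.25 [427.72603548 194.1814186  301.72525558] [[0.0042, -1.0, -0.002], [-1.0, -0.0042, 0.0009], [-0.0009, 0.002, -1.0]]
(array([-0.0055,  0.0011,  0.1697]), np.float64(0.0042))
```

>>> {"method": "move_arm", "body": {"commands": [-0.0055,0.001,0.02,0.004,0.091,-0.0055,0.001,0.06,0.004,0.091,-0.0055,0.001,0.1,0.004,0.091,-0.0055,0.001,0.135,0.004,0.091,-0.0055,0.001,0.155,0.004,0.06,-0.0055,0.001,0.167,0.004,0.04,-0.0055,0.001,0.169,0.004,0.03,-0.0055,0.001,0.169,0.004,0.03], "squeeze": 15}}

```text
t: 3.25
position: [426.8, 199.9, 133.3]
eef_rot: [2.222, -2.221, -0.003]
force: [-0.0, -0.4, 1.0]
opening: 53.8
```

Run:
```python
from h import *
snap("c",("side","scene"))
o=arm.get_obs();print(o["t"],o["position"],o["opening"],o["force"],goal((426.3,199.8,132),np.pi/2))
for n,(x,y,w,h) in {"side":(240,190,150,130),"scene":(270,170,150,130)}.items():
    f=load("c",n)["frame"][y:y+h,x:x+w,::-1]; cv2.imwrite(f"pics/cropc_{n}.png",cv2.resize(f,None,fx=4,fy=4))
```

```text
3.35 [426.84186495 199.97927686 133.47790304] 45.60109337115772 [1.11978299 0.33438941 0.12909417] (array([0.0002, 0.0005, 0.0015]), np.float64(0.0002))
```

View pics/cropc_side.png

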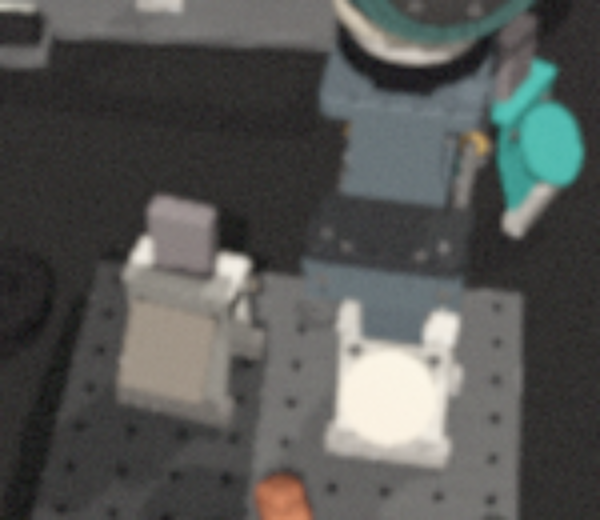

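View pics/cropc_scene.png

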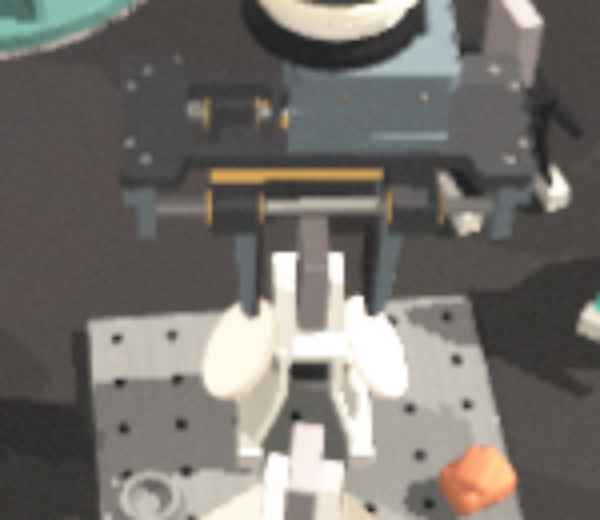

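The gripper sits centred over the tab and the fingers are still closing. I'll finish the grip.

>>> {"method": "move_arm", "body": {"commands": [0,0.0005,0.0015,0,0.005,0,0.0005,0.0015,0,0.005,0,0.0005,0.0015,0,0.005,0,0.0005,0.0015,0,0.005,0,0.0005,0.0015,0,0.005,0,0.0005,0.0015,0,0.005,0,0.0005,0.0015,0,0.005,0,0.0005,0.0015,0,0.005], "squeeze": 20}}

```text
t: 4.35
position: [426.4, 200.0, 132.0]
eef_rot: [-2.221, 2.221, 0.002]
force: [-1.1, 0.5, 5.1]
opening: 13.8
```

Run:
```python
from h import *
o=arm.get_obs();print(o["t"],o["position"],o["opening"],o["force"])
```

```text
4.35 [426.37400052 200.01094437 132.04109361] 13.779678709243552 [-1.07242925  0.47738191  5.13879637]
```

>>> {"method": "move_arm", "body": {"commands": [0,0,-0.01,0,0.005,0,0,-0.03,0,0.005,0,0,-0.06,0,0.005,0,0,-0.1,0,0.005,0,0,-0.14,0,0.005,0,0,-0.175,0,0.005,0,0,-0.195,0,0.005,0,0,-0.2,0,0.005]}}

```text
t: 5.35
position: [426.7, 199.8, 333.3]
eef_rot: [-2.22, 2.22, 0.001]
force: [0.5, -0.6, -3.8]
opening: 13.8
```

Run:
```python
from h import *
snap("d",("side","scene"))
o=arm.get_obs();print(o["t"],o["position"],o["opening"],o["force"])
q=np.load("rail.npy");print(goal((536.2,-181.8,335),np.pi/2+q[2]))
im=np.hstack([load("d",n)["frame"][y:y+300,x:x+400,::-1] for n,x,y in (("side",180,60),("scene",150,100))]);cv2.imwrite("pics/d.png",im)
```

```text
5.45 [426.31371519 199.62029037 331.94090095] 13.828301228431537 [-0.39471167 -0.29137589 -3.38889775]
(array([ 0.3814, -0.1098, -0.0037]), np.float64(-0.1161))
```

View pics/d.png

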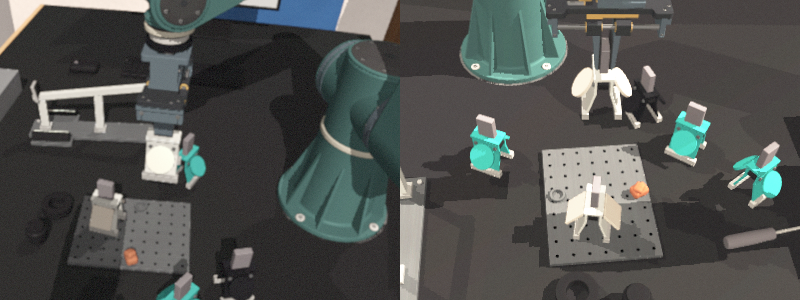

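>>> {"method": "move_arm", "body": {"commands": [0.02,-0.008,-0.004,-0.01,0.005,0.06,-0.02,-0.004,-0.03,0.005,0.115,-0.035,-0.004,-0.05,0.005,0.175,-0.052,-0.004,-0.07,0.005,0.235,-0.07,-0.004,-0.09,0.005,0.295,-0.087,-0.004,-0.105,0.005,0.345,-0.102,-0.004,-0.116,0.005,0.381,-0.11,-0.004,-0.116,0.005]}}

```text
t: 6.45
position: [536.1, -183.5, 333.6]
eef_rot: [2.345, -2.09, -0.006]
force: [0.2, 0.1, -3.7]
opening: 14.0
```

Run:
```python
from h import *
snap("e")
o=arm.get_obs();print(o["t"],o["position"],o["opening"],o["force"])
q=np.load("rail.npy");print(goal((536.2,-181.8,335),np.pi/2+q[2]))
```

```text
6.6 [ 535.90334031 -182.48546936  333.59786031] 14.302868764552054 [-0.9571159   0.13681806 -4.32497701]
(array([-0.0007, -0.0004, -0.0014]), np.float64(-0.0023))
```

View pics/e_wrist.png

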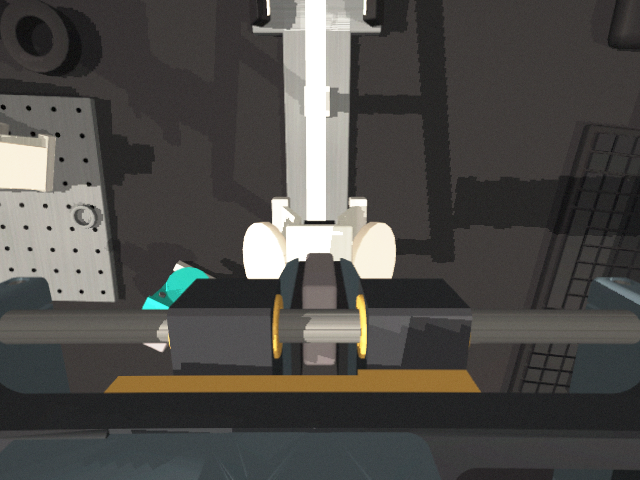

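View pics/e_scene.png

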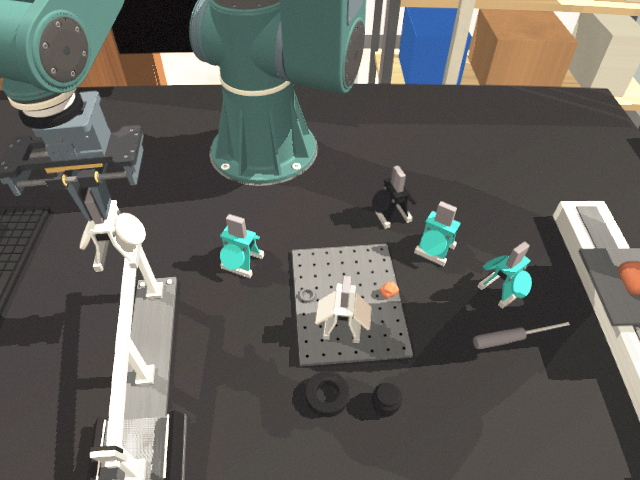

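View pics/e_side.png

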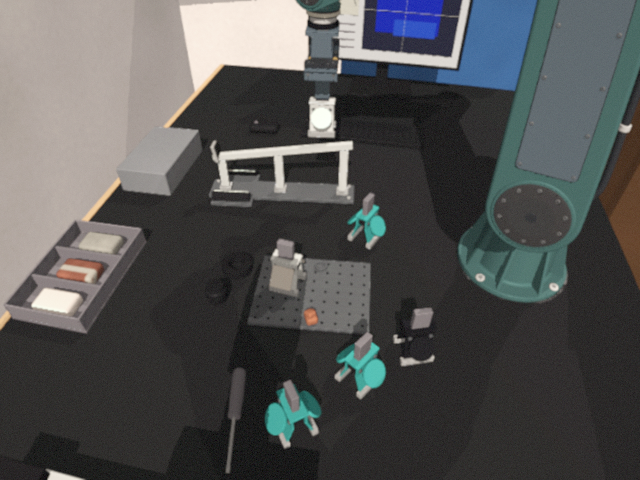

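Run:
```python
from h import *
c=load("e","wrist");q=np.load("rail.npy");f=c["frame"].astype(float).min(2)
t8=np.tan(np.radians(8));a=q[2]
def P(x,y):return [q[0]+x*np.cos(a)-y*np.sin(a),q[1]+x*np.sin(a)+y*np.cos(a),170-x*t8]
for x in (60,100,140,180,220):
    p=proj(c,[P(x,8),P(x,-8)]);v=int(round(p[:,1].mean()));r=f[v,290:345];i=np.where(r>225)[0]
    print(x,p.round(1).tolist(),v,290+i.min(),290+i.max())
im=c["frame"][180:300,240:400,::-1];cv2.imwrite("pics/crope.png",cv2.resize(im,None,fx=5,fy=5,interpolation=cv2.INTER_CUBIC))
o=arm.get_obs();print(goal((*P(0,0)[:2],300),np.pi/2+a))
# tool axis projected
T=o["position"];
for z in (-36,-110): print(proj(c,[T+[0,0,z]]))
```

```text
60 [[306.5, 158.3], [325.1, 158.2]] 158 306 325
100 [[306.2, 109.6], [325.0, 109.5]] 110 304 328
140 [[305.8, 59.0], [325.0, 58.9]] 59 305 325
180 [[305.4, 6.4], [325.0, 6.4]] 6 305 325Traceback (most recent call last):
  File "<stdin>", line 7, in <module>
    return umr_minimum(a, axis, None, out, keepdims, initial, where)
ValueError: zero-size array to reduction operation minimum which has no identity
```

Run:
```python
from h import *
c=load("e","wrist");q=np.load("rail.npy")
o=arm.get_obs();T=o["position"];R=Ro.from_rotvec(o["eef_rot"]).as_matrix()
print(R.round(4).tolist())
print("axis",proj(c,np.array([T+R[:,2]*d for d in (-10,6,40,60,120)])).round(1).tolist())
# feet level: point 132-71=61 below TCP; feet 123 below; disc centre ~66-> 66mm below
for n,P in {"feet+x":[(s*28,-28,123) for s in(-1,1)],"disc":[(s*34,0,66) for s in(-1,1)],"disc outer":[(s*52,0,80) for s in(-1,1)]}.items():
    print(n,proj(c,T+np.array(P)@R.T).round(1).tolist())
print("rail under",proj(c,[[q[0],q[1],170],[q[0]+28*np.cos(q[2]),q[1]+28*np.sin(q[2]),166]]).round(1).tolist())
im=c["frame"][180:300,240:400,::-1];cv2.imwrite("pics/crope.png",cv2.resize(im,None,fx=5,fy=5,interpolation=cv2.INTER_CUBIC))
```

```text
[[0.1137, -0.9935, -0.0031], [-0.9935, -0.1137, 0.0024], [-0.0027, 0.0028, -1.0]]
axis [[314.5, 323.7], [314.9, 307.0], [315.6, 280.3], [315.9, 268.3], [316.5, 242.6]]
feet+x [[279.3, 205.7], [353.6, 205.7]]
disc [[261.1, 265.2], [370.8, 265.1]]
disc outer [[237.0, 258.4], [395.2, 258.3]]
rail under [[316.0, 228.4], [315.9, 196.1]]
```

View pics/crope.png

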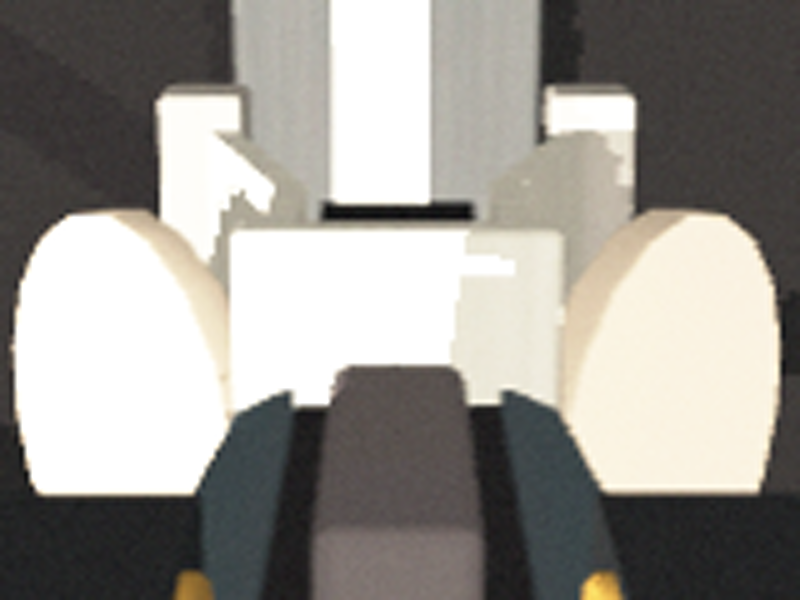

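>>> {"method": "move_arm", "body": {"commands": [-0.002,0,0.005,-0.002,0.005,-0.002,0,0.012,-0.002,0.005,-0.002,0,0.02,-0.002,0.005,-0.002,0,0.03,-0.002,0.005,-0.002,0,0.04,-0.002,0.005,-0.002,0,0.047,-0.002,0.005,-0.002,0,0.05,-0.002,0.005,-0.002,0,0.05,-0.002,0.005]}}

```text
t: 7.6
position: [535.5, -180.4, 283.5]
eef_rot: [2.346, -2.089, -0.006]
force: [-0.2, -1.0, -3.2]
opening: 14.0
```

Run:
```python
from h import *
snap("f")
o=arm.get_obs();print(o["t"],o["position"],o["opening"],o["force"])
for n,(x,y,w,h,s) in {"wrist":(240,160,160,140,5),"scene":(70,180,120,110,6),"side":(290,80,80,100,6)}.items():
    f=load("f",n)["frame"][y:y+h,x:x+w,::-1]; cv2.imwrite(f"pics/cropf_{n}.png",cv2.resize(f,None,fx=s,fy=s,interpolation=cv2.INTER_CUBIC))
```

```text
7.75 [ 535.67488938 -180.46411333  283.95575694] 13.710528237273127 [-0.58207636 -0.08761358 -3.85406107]
```

View pics/cropf_wrist.png

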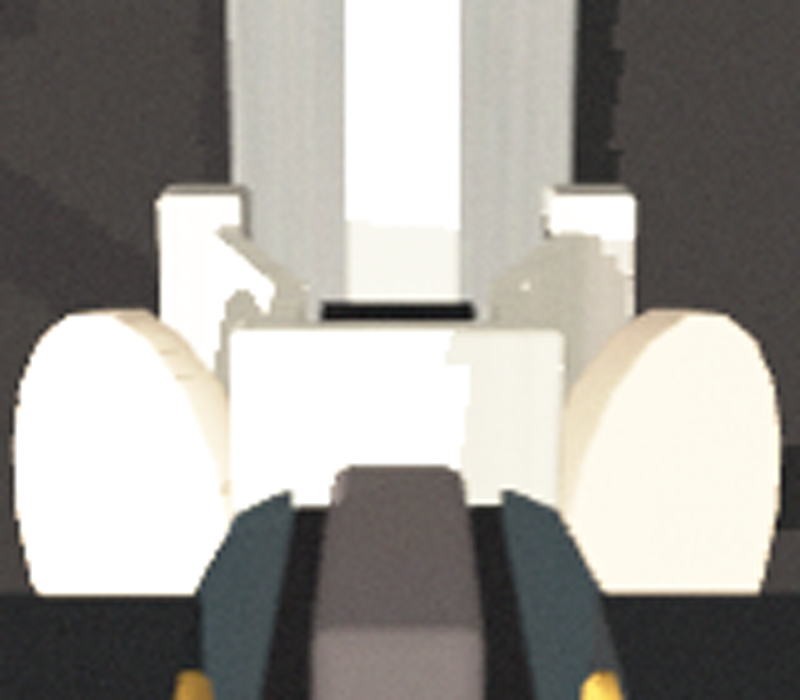

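View pics/cropf_scene.png

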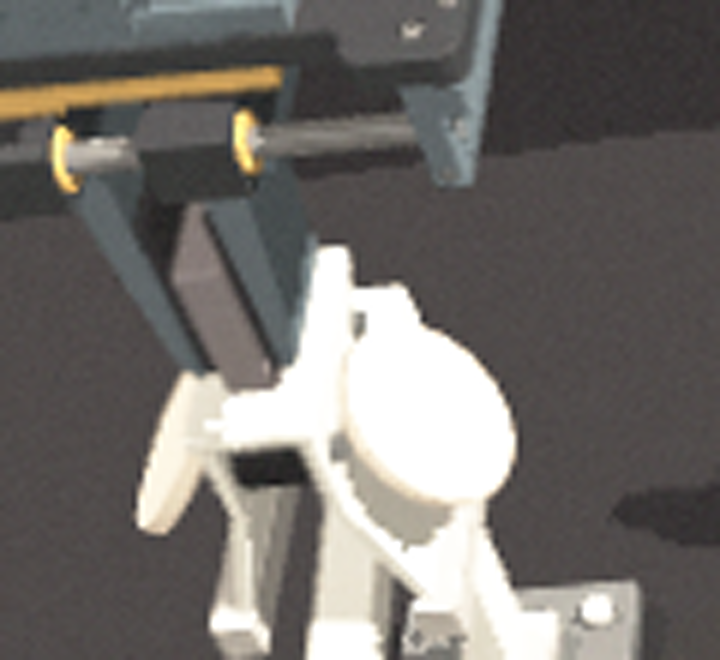

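View pics/cropf_side.png

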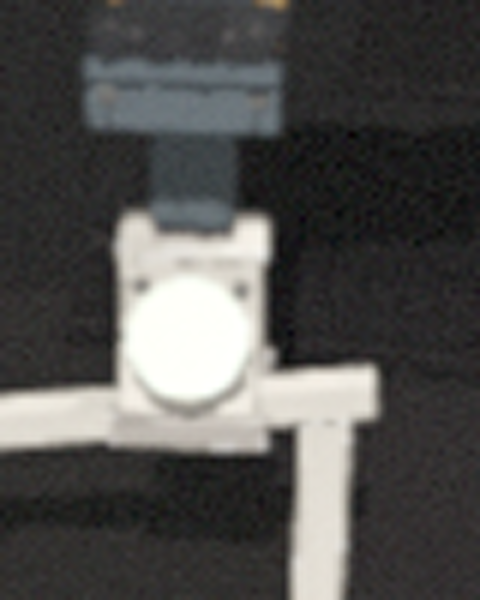

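>>> {"method": "move_arm", "body": {"commands": [0.0008,0,0.004,0,0.005,0.0008,0,0.009,0,0.005,0.0008,0,0.015,0,0.005,0.0008,0,0.021,0,0.005,0.0008,0,0.027,0,0.005,0.0008,0,0.032,0,0.005,0.0008,0,0.035,0,0.005,0.0008,0,0.035,0,0.005], "squeeze": 12}}

```text
t: 8.75
position: [535.6, -181.2, 248.8]
eef_rot: [2.346, -2.089, -0.006]
force: [-0.0, 0.5, -3.3]
opening: 14.3
```

Run:
```python
from h import *
snap("g")
o=arm.get_obs();print(o["t"],o["position"],o["opening"],o["force"])
for n,(x,y,w,h,s) in {"wrist":(240,160,160,140,5),"scene":(70,180,120,110,6),"side":(290,80,80,100,6)}.items():
    f=load("g",n)["frame"][y:y+h,x:x+w,::-1]; cv2.imwrite(f"pics/cropg_{n}.png",cv2.resize(f,None,fx=s,fy=s,interpolation=cv2.INTER_CUBIC))
```

```text
8.9 [ 535.79701131 -181.22768919  249.15612109] 13.7896213991352 [ 0.09284491  0.43489918 -3.770375  ]
```

View pics/cropg_wrist.png

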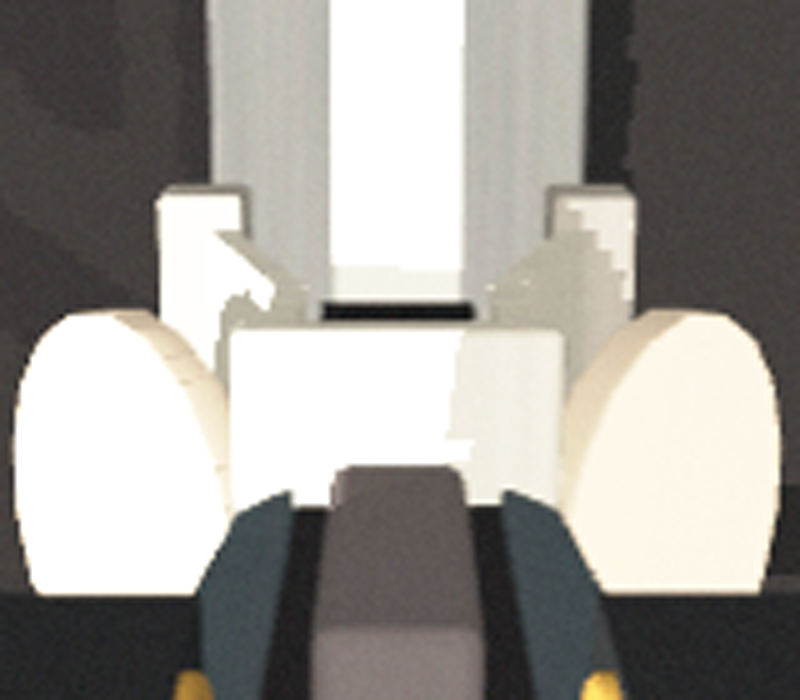

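View pics/cropg_side.png

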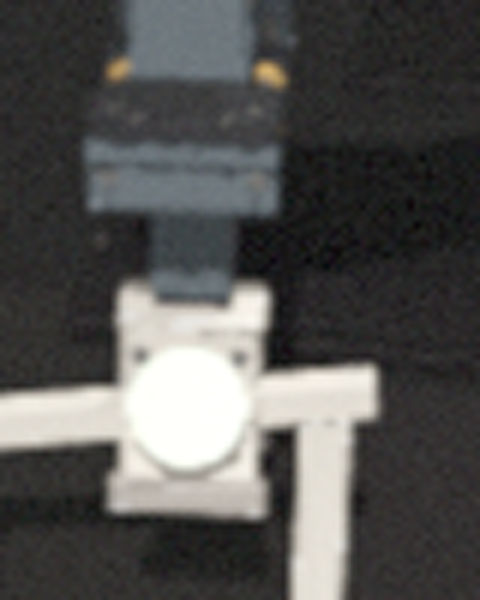

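View pics/cropg_scene.png

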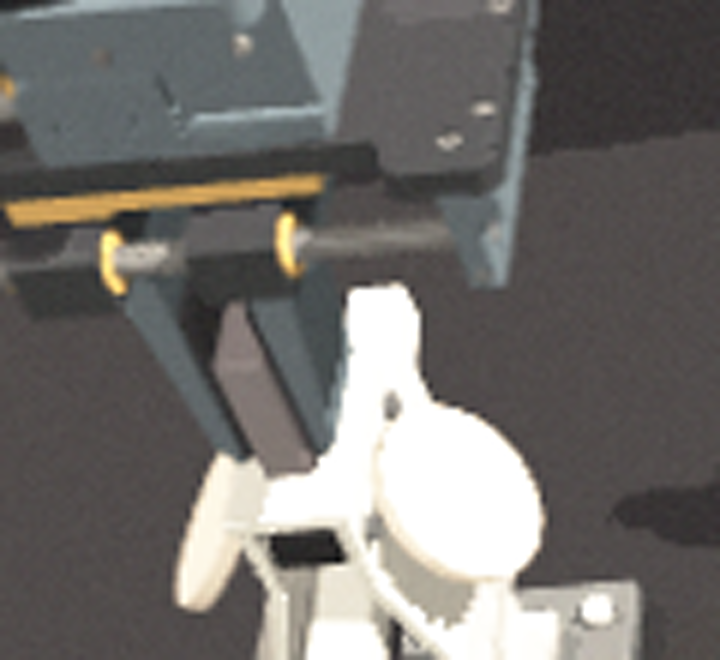

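>>> {"method": "move_arm", "body": {"commands": [0,0,0.002,0,0.005,0,0,0.004,0,0.005,0,0,0.006,0,0.005,0,0,0.008,0,0.005,0,0,0.0095,0,0.005,0,0,0.011,0,0.005,0,0,0.012,0,0.005,0,0,0.0125,0,0.005], "squeeze": 8}}

```text
t: 9.9
position: [535.8, -181.2, 236.6]
eef_rot: [-2.346, 2.089, 0.005]
force: [0.1, -0.2, -3.5]
opening: 13.7
```

Run:
```python
from h import *
o=arm.get_obs();print(o["t"],o["position"],o["opening"],o["force"],o["ft_torque"])
```

```text
9.9 [ 535.77382373 -181.19563319  236.61158663] 13.714808603234054 [ 0.08594304 -0.18712736 -3.5045145 ] [0.08568014 0.03585357 0.00048533]
```

No contact yet, since the full weight is still on the tool. I'll creep down.

>>> {"method": "move_arm", "body": {"commands": [0,0,0.0004,0,0.005,0,0,0.0008,0,0.005,0,0,0.0012,0,0.005,0,0,0.0016,0,0.005,0,0,0.002,0,0.005,0,0,0.0024,0,0.005,0,0,0.0027,0,0.005,0,0,0.003,0,0.005]}}

```text
t: 10.9
position: [535.8, -181.2, 233.6]
eef_rot: [-2.346, 2.089, 0.005]
force: [0.2, 0.4, -2.0]
opening: 14.1
```

Run:
```python
from h import *
o=arm.get_obs();print(o["t"],o["position"],o["opening"],o["force"],o["ft_torque"])
```

```text
10.9 [ 535.80313348 -181.20760257  233.64230921] 14.134682221516778 [ 0.17124366  0.43613228 -2.00981609] [0.04949622 0.00184778 0.01144644]
```

>>> {"method": "move_arm", "body": {"commands": [0,0,0.0004,0,0.005,0,0,0.0008,0,0.005,0,0,0.0012,0,0.005,0,0,0.0016,0,0.005,0,0,0.002,0,0.005,0,0,0.0024,0,0.005,0,0,0.0027,0,0.005,0,0,0.003,0,0.005], "squeeze": 5}}

```text
t: 11.9
position: [535.8, -181.2, 230.6]
eef_rot: [-2.346, 2.089, 0.005]
force: [2.2, 0.9, 3.4]
opening: 13.8
```

Run:
```python
from h import *
snap("h")
o=arm.get_obs();print(o["t"],o["position"],o["opening"],o["force"],o["ft_torque"])
for n,(x,y,w,h,s) in {"wrist":(240,160,160,140,5),"side":(290,80,80,100,6)}.items():
    f=load("h",n)["frame"][y:y+h,x:x+w,::-1]; cv2.imwrite(f"pics/croph_{n}.png",cv2.resize(f,None,fx=s,fy=s,interpolation=cv2.INTER_CUBIC))
```

```text
12.05 [ 535.75581585 -181.20814648  230.57132778] 13.89333445226035 [ 1.49771797 -0.54135326  2.4045143 ] [-0.01849519 -0.02359753 -0.02033003]
```

View pics/croph_side.png

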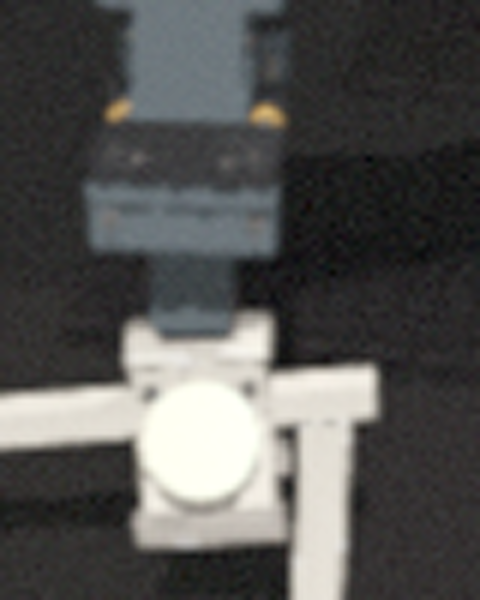

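View pics/croph_wrist.png

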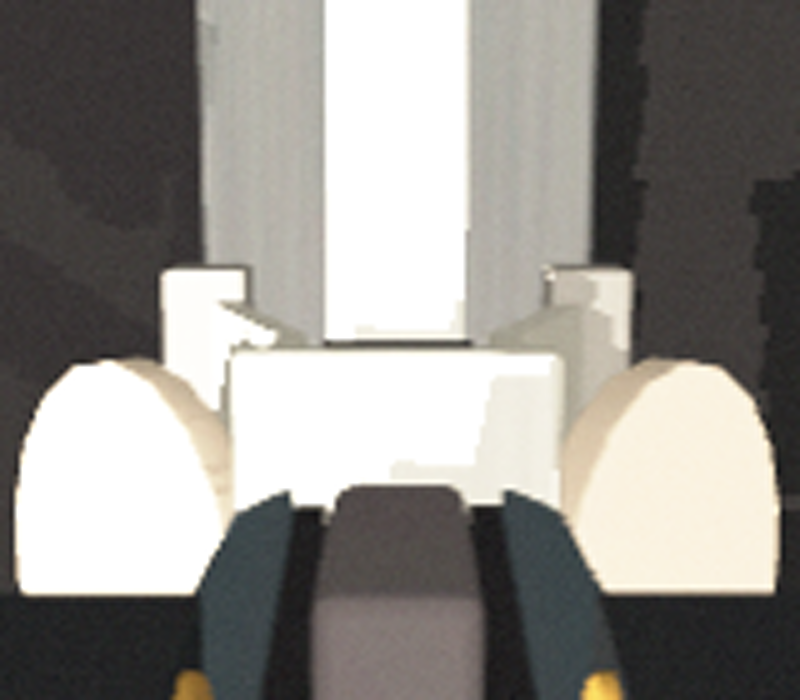

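The hanger has pivoted to the rail slope and the rollers carry its weight. I'll release it.

>>> {"method": "move_arm", "body": {"commands": [0,0,-0.0003,0,0.005,0,0,-0.0006,0,0.02,0,0,-0.0006,0,0.06,0,0,-0.0006,0,0.091,0,0,-0.0006,0,0.091,0,0,-0.0006,0,0.091,0,0,-0.0006,0,0.091,0,0,-0.0006,0,0.091]}}

```text
t: 13.05
position: [535.8, -181.2, 231.2]
eef_rot: [2.346, -2.089, -0.005]
force: [0.3, -0.2, 0.6]
opening: 76.9
```

Run:
```python
from h import *
snap("i",("side","scene"))
o=arm.get_obs();print(o["t"],o["position"],o["opening"],o["force"])
im=np.hstack([load("i",n)["frame"][y:y+300,x:x+300,::-1] for n,x,y in (("side",150,0),("scene",30,180))]);cv2.imwrite("pics/i.png",im)
```

```text
13.15 [ 535.79299135 -181.22286435  231.22428734] 85.54248986644505 [-0.08029899 -1.01824275  0.33036635]
```

View pics/i.png

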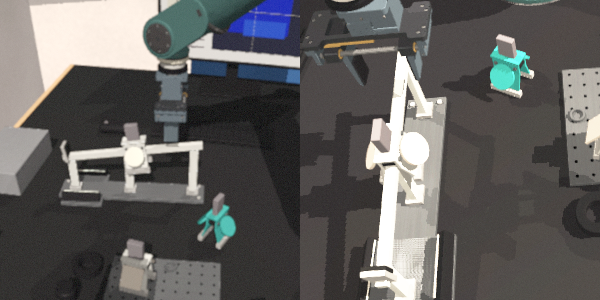

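It is rolling down freely. I'll raise the arm straight up and away while it rolls.

>>> {"method": "move_arm", "body": {"commands": [0,0,0,0,0.091,0,0,0,0,0.091,0,0,-0.01,0,0.091,0,0,-0.03,0,0.091,0,0,-0.06,0,0.091,0,0,-0.09,0,0.091,0,0,-0.11,0,0.091,0,0,-0.12,0,0.091]}}

```text
t: 14.15
position: [536.3, -181.5, 352.9]
eef_rot: [-2.346, 2.089, 0.002]
force: [-0.2, -0.8, -0.4]
opening: 90.9
```

>>> {"method": "move_arm", "body": {"commands": [0,0,0,0,0.091,0,0,0,0,0.091,0,0,0,0,0.091,0,0,0,0,0.091,0,0,0,0,0.091,0,0,0,0,0.091,0,0,0,0,0.091,0,0,0,0,0.091]}}

```text
t: 15.15
position: [536.3, -181.6, 352.8]
eef_rot: [-2.346, 2.089, 0.002]
force: [-0.3, 0.2, -0.1]
opening: 90.9
```

Run:
```python
from h import *
snap("j",("side","scene"))
o=arm.get_obs();print(o["t"],o["position"],o["opening"],o["force"])
im=np.hstack([cv2.resize(load("j",n)["frame"][y:y+w,x:x+w,::-1],(400,400),interpolation=cv2.INTER_CUBIC) for n,x,y,w in (("side",190,100,180),("scene",30,230,250))]);cv2.imwrite("pics/j.png",im)
q=np.load("rail.npy");a=q[2];t=np.radians(8)
# expected tab top centre: point + 74 along tilted normal
for h in (0,74):
    x=255+h*np.sin(t);z=134+h*np.cos(t);P=[q[0]+x*np.cos(a),q[1]+x*np.sin(a),z]
    for n,x0,y0,w in (("side",190,100,180),("scene",30,230,250)):
        p=proj(load("j",n),[P])[0]; print(h,n,p.round(1),((p-[x0,y0])*400/w).round())
```

```text
15.25 [ 536.2827619  -181.5414343   352.86500881] 91.1209752880788 [ 0.78165716 -0.04343474  0.67439147]
0 side [231.5 152.8] [ 92. 117.]
0 scene [113.2 424.6] [133. 311.]
74 side [224.4 129.6] [76. 66.]
74 scene [ 93.9 412.4] [102. 292.]
```

View pics/j.png

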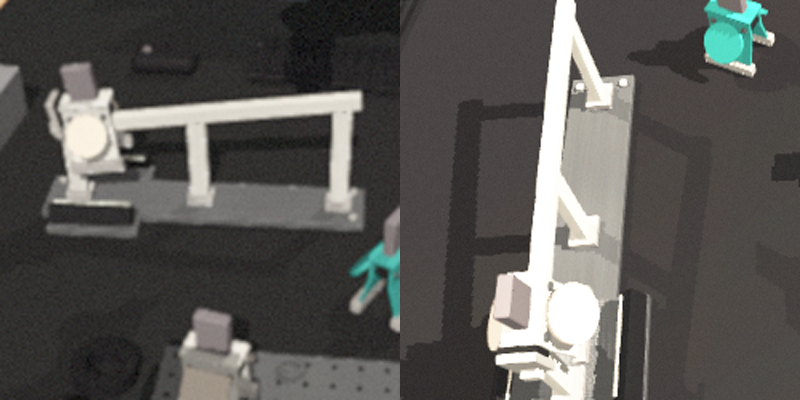

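>>> {"method": "move_arm", "body": {"commands": [0,0,0,0,0.091,0,0,0,0,0.091,0,0,0,0,0.091,0,0,0,0,0.091,0,0,0,0,0.091,0,0,0,0,0.091,0,0,0,0,0.091,0,0,0,0,0.091]}}

```text
t: 16.25
position: [536.3, -181.5, 352.8]
eef_rot: [-2.346, 2.089, 0.002]
force: [0.6, 0.2, 0.1]
opening: 90.7
```

Run:
```python
from h import *
snap("k",("side","scene"))
for n,x,y,w,h in (("side",205,120,60,70),("scene",80,390,90,80)):
    A,B=[load(t,n)["frame"][y:y+h,x:x+w].astype(float).mean(2).astype(np.float32) for t in "jk"]
    print(n,cv2.phaseCorrelate(A,B),np.abs(A-B).mean())
A,B=[load(t,"scene")["frame"][270:350,305:380].astype(float) for t in "ak"];print("square",np.abs(A-B).mean())
print(arm.get_obs()["t"]); print(arm.job_done())
```

```text
side ((-0.0015100107168706245, 0.024303759404503467), 0.9990474568472968) 2.4068253
scene ((0.018343451705398195, -0.005131697709259697), 0.9961120890908771) 1.087176
square 16.1165
16.35
the job is handed in; nothing more can be done
None
```

Run:
```python
from h import *
ims=[cv2.resize(load(t,"side")["frame"][225:335,240:380,::-1],None,fx=2.8,fy=2.8) for t in "ak"]
cv2.imwrite("pics/sq.png",np.hstack(ims))
A,B=[cv2.cvtColor(load(t,"side")["frame"][235:300,262:308],7).astype(np.float32) for t in "ak"];print(cv2.phaseCorrelate(A,B),np.abs(A-B).mean())
```

```text
((-0.054335828019429044, -0.1207815061103048), 0.953422432144483) 3.6016722
```

View pics/sq.png

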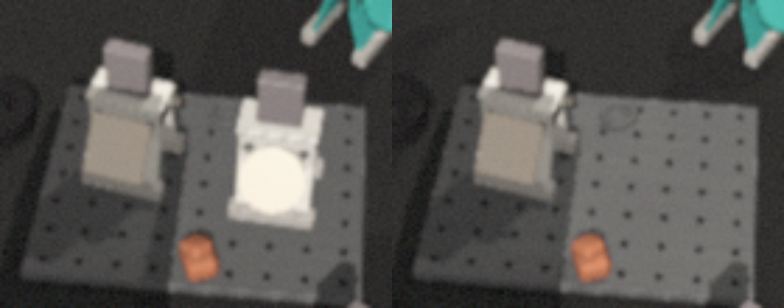

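The round-disc hanger is resting against the stop between the light bars, and I handed the job in at t = 16.35 s. I gripped it by its tab and lowered it slowly onto the rail at the loading point. It touched lightly and pivoted to the slope, then I opened the fingers and it rolled down by itself. The arm moved only straight up after the release.

**Last checks**
- **Hanger position:** its tab is within a few pixels of where it should be at the stop. Two images 1 s apart show no movement (under 0.03 px).
- **Arm:** it was clear of everything, and its last force readings were within noise (under 1.1 N).
- **Square-tile hanger:** side images before and after differ by only about 0.1 px, so it did not move. My first comparison, in the scene camera, gave a large difference. That was probably the round hanger's absence and changed shadows in that crop, so I repeated it with the side camera, after handing in.

**One disagreement:** the wrist camera's calibration was about 2 mm off sideways from the arm's own position. I lined the hanger up with the rail directly in the wrist image instead.

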